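Put two stray stoppers back in their size rows

ROBOT

A 7-joint arm with a two-finger parallel gripper is mounted at the origin on a cart in front of the work surface, level with it; the furniture and walls round the work are solid. World frame = base frame: x ahead of the robot, y to its left, z up, the work surface at z = 0. Lengths are in m, angles in rad, forces in N, time in s.
With the tool pointing down it reaches from about 0.425 to 0.875 m from the base axis. Payload 4.7 kg.
Tool frame: the origin (TCP) lies midway between the tips of the shut fingers; the grasp point (between the pads) lies 19 mm behind it; y points along the fingers, z is the direction in which the jaws open and shut, and the axes are right-handed (so a half turn about y gives the same grasp; the last joint's range is limited). The gripper opens to 87 mm and grips with 3 to 60 N. Pads are 19 mm wide; open, the fingers measure 117 mm over their backs; the gripper's body (75 mm by 190 mm) begins 51 mm behind the grasp point.
Start: joints at [1.164, 0.321, -0.07, 1.45, 0.023, 1.371, -0.057], TCP at [0.266, -0.593, 0.223] pointing down, gripper open.
Joint ranges: [-2.86, 2.86], [-0.3, 2.09], [-1.38, 1.24], [0.06, 2.45], [-1.56, 4.7], [0.09, 2.05], [-2.69, 2.69]. Speed limits (rad/s): [2.57, 2.57, 3.14, 3.14, 3.14, 3.14, 3.14].

INTERFACE

Orientations are given as a rotation vector (axis times angle).
In Python, from bench import ctrl gives the robot as it stands.
- The arm moves only by the tool play_rows, never from a script. Its arguments are lists of equal length, an entry for each row: "translation": the shift along the tool's x, y, z in mm, a list of three; "turn": the turn, a rotation vector about the tool's x, y, z in rad, a list of three; "fingers": the opening, from -1 (shut) to 1 (fully open), so that 0 is half open. In form: {"translation": [[dx, dy, dz], ...], "turn": [[wx, wy, wz], ...], "fingers": [fingers, ...]}. A call has exactly 10 rows; each row shifts and turns the commanded pose from where the row before left it, along the tool's axes as they then stand; what a row does not reach is not made up. A row lasts 1/12 s, in which the tool goes at most 41.7 mm and 7.16 degrees, less where a joint would pass 70% of its speed; a pose out of reach is approached as far as the arm can. A call with a gripper value outside its range is refused whole. The fingers move at their own pace and stop on an object; "grip_force" is the grip in N (left out, the last holds). Time passes only in rows, so rows that do not move let the fingers close, or fill a call up. It gives the time, the measured TCP pose, the force and the opening at its end, in the units of the state.
- ctrl.get_state(): the state, without advancing time (a new reading comes with each control period).
- ctrl.get_image(name): name is "side" or "top"; returns the picture (420x560x3 uint8, blue, green, red); there is no depth.
- ctrl.camera_info(name): a dict with "camera_matrix" (3x3 intrinsics, pixels), "R" (3x3) and "t" (3): a world point X has camera coordinates R X + t. Camera axes: x right, y down, z forward; pixel columns grow to the right and rows downward; lengths in m; the calibration is good to about 2 mm. A picture is of the moment at which its call begins. camera_info takes no time and is no camera call.
- ctrl.close_job(): hands the job in, once; it reports no verdict.
The state is a dict: "time": time; "joint_positions": joint angles; "qd": joint speeds; "joint_torque": joint torques, N m; "position": TCP position; "tool_rot": TCP orientation; "ft_force": force on the tool from outside, world axes, zero at the start; "torque": the same for the moment, N m; "grip_width": opening from 0.0 (shut) to 1.0 (fully open).
Only numpy, scipy, OpenCV 4.12 (cv2) and the standard library are available. Lean on these libraries where they do the work, as an engineer would, in place of code of your own. Each camera call takes 0.05 s, during which the arm holds its last target.

TASK

Two rubber stoppers, one small and one large, were left out on the bench. Put each one into the empty middle well of the row that holds stoppers of its own size, standing upright on its narrow end in the well like its neighbours.

Things in the scene. Friction and masses are not known exactly. Their poses are not given: they have to be found in the camera images.
- small_stopper_mid (a point): Centre of the loose small stopper on the bench: brownish-red rubber, round, tapered, 25 mm across the top, 20 mm the foot, 24 mm high, the point 12 mm above its foot; z up, out of the wide end. Rigid, about 12 g. Grip its upper part, fingertips about 8 mm above its foot, to stay clear of the block when setting down. A pale crucible stands between the two; a tall instrument stands behind them (x > 0.6 m).
- large_stopper_mid (a point): Centre of the loose large stopper on the bench: brownish-red rubber, round, tapered, 41 mm across the top, 33 mm the foot, 24.5 mm high, the point 12 mm above its foot; z up, out of the wide end. Rigid, about 35 g. Grip its upper part, fingertips about 8 mm above its foot, to stay clear of the block when setting down. A pale crucible stands between the two; a tall instrument stands behind them (x > 0.6 m).
- small_row_gap (a point): Floor centre of the empty middle well of the small row: fixed pale wooden block 70 x 212 x 9 mm with 3 round wells in line, 35 mm across, 6 mm deep, 66 mm apart; small stoppers stand in the outer two. x across the row, y along it, z up. The point is 3 mm above the bench, 6 mm below the block's top. Fingers closing along x clear the neighbours. Which row is nearer the robot varies.
- large_row_gap (a point): Floor centre of the empty middle well of the large row: fixed pale wooden block 70 x 212 x 9 mm with 3 round wells in line, 49 mm across, 6 mm deep, 66 mm apart; large stoppers stand in the outer two. x across the row, y along it, z up. The point is 3 mm above the bench, 6 mm below the block's top. Fingers closing along x clear the neighbours. Which row is nearer the robot varies.

How it is judged:
By the outcome, as a careful person would: the job done as asked, in the order asked, and still so for the second after the job is handed in, with the robot touching nothing.
It also fails if it takes over 51 s, if anything falls off the work surface, if the arm or the gripper's body presses on something with over 40 N, if the wrist force passes 120 N, or if a joint passes its speed limit or range.

## Working session

There is one attempt and no reset: what is moved stays moved. The work goes in short steps, Python scripts to look and compute and a tool call to move; the robot and the scene stay as the last step left them, time stands still between calls to the robot, and variables do not carry over. Pictures are saved under pics/ and viewed, and the job is handed in when it is done.

Besides the shell and the picture viewer there is one more tool, called after "Emit:" as a command line: name --argument value ..., lists and objects as JSON in quotes. play_rows: Moves the arm, as the interface text tells. Its arguments: {"type":"object","properties":{"translation":{"type":"array"},"turn":{"type":"array"},"fingers":{"type":"array"},"grip_force":{"type":"number"}},"required":["translation","turn","fingers"]}

```bash
mkdir -p pics; python3 - <<'E'
from bench import ctrl
import cv2
s=ctrl.get_state(); print(s)
for n in("top","side"):
    im=ctrl.get_image(n); cv2.imwrite(f"pics/{n}0.png",im)
    c=ctrl.camera_info(n); print(n,c)
E
```

```text
{'time': 0.0, 'joint_positions': array([ 1.16409636,  0.32181426, -0.07006972,  1.45164278,  0.02262726,
        1.37079947, -0.05686164]), 'qd': array([ 0.00084495, -0.00040182,  0.00037457, -0.00026865, -0.00013998,
       -0.00201565, -0.000476  ]), 'joint_torque': array([ 1.01428188e-03, -4.91284454e+01, -4.03661672e-01, -3.12524450e+01,
       -6.42792019e-02,  4.37740353e-02,  1.53005735e-04]), 'position': array([ 0.26523563, -0.59283129,  0.22148326]), 'tool_rot': array([-0.42545289,  1.99127274, -1.98760127]), 'ft_force': array([ 0.10443959,  0.20230123, -0.27166208]), 'torque': array([-0.00522324, -0.01082424, -0.00883496]), 'grip_width': 1.0020887259660956}
top {'camera_matrix': array([[418.41859683,   0.        , 285.17224682],
       [  0.        , 418.41859683, 207.55760036],
       [  0.        ,   0.        ,   1.        ]]), 'R': array([[ 0.02232737, -0.99927308,  0.03089974],
       [-0.98432528, -0.02738078, -0.17422409],
       [ 0.1749435 , -0.02652543, -0.9842211 ]]), 't': array([0.06725203, 0.49822038, 0.82269321])}
side {'camera_matrix': array([[477.01727075,   0.        , 285.66443372],
       [  0.        , 477.01727075, 207.02662825],
       [  0.        ,   0.        ,   1.        ]]), 'R': array([[-0.99934848, -0.03465519, -0.01008091],
       [-0.01542451,  0.66261522, -0.74880114],
       [ 0.03262961, -0.74815779, -0.66271806]]), 't': array([ 0.47619238, -0.01363156,  0.9573813 ])}
```

View pics/top0.png

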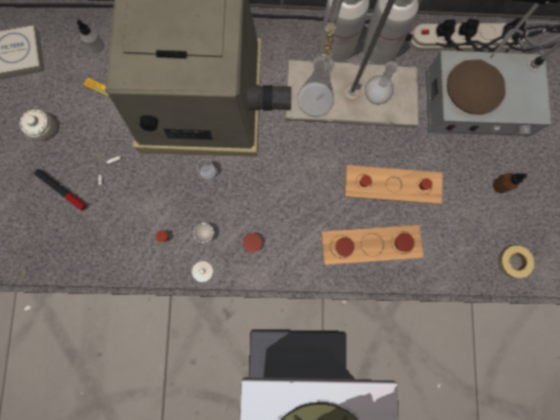

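View pics/side0.png

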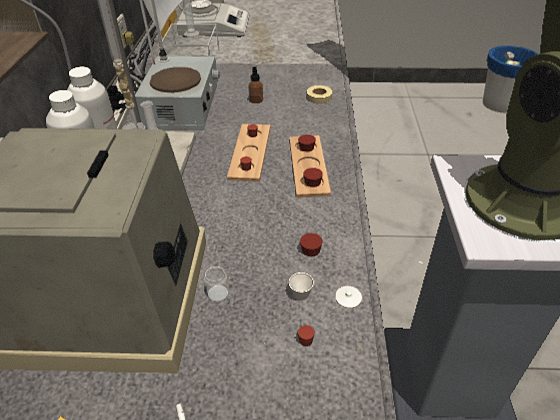

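```bash
python3 - <<'E'
import cv2,numpy as np
t=cv2.imread("pics/top0.png");s=cv2.imread("pics/side0.png")
a=cv2.resize(t[215:290,140:280],None,fx=5.5,fy=5.5,interpolation=cv2.INTER_CUBIC)
b=cv2.resize(t[155:275,310:455],None,fx=5,fy=5,interpolation=cv2.INTER_CUBIC)
c=cv2.resize(s[225:355,270:370],None,fx=4.5,fy=4.5,interpolation=cv2.INTER_CUBIC)
d=cv2.resize(s[115:205,220:340],None,fx=6,fy=6,interpolation=cv2.INTER_CUBIC)
for n,i in zip("abcd",(a,b,c,d)): cv2.imwrite(f"pics/c_{n}.png",i)
E
```

```text
(no output)
```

View pics/c_a.png

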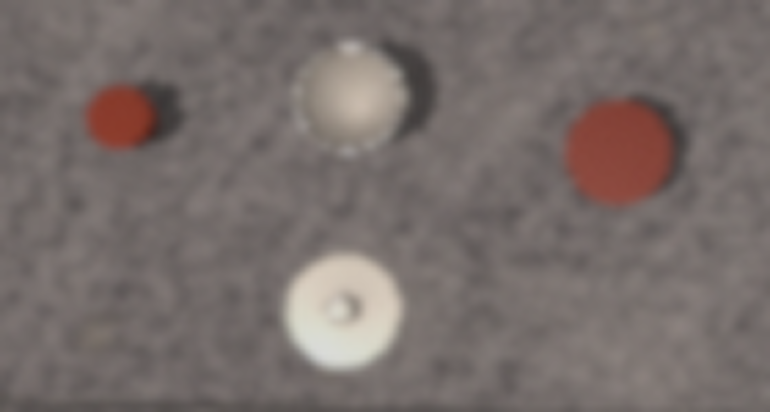

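View pics/c_b.png

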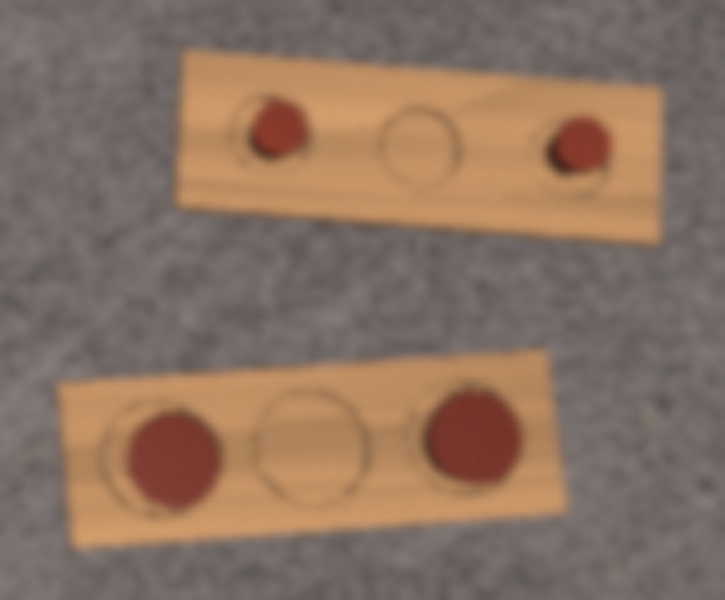

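View pics/c_c.png

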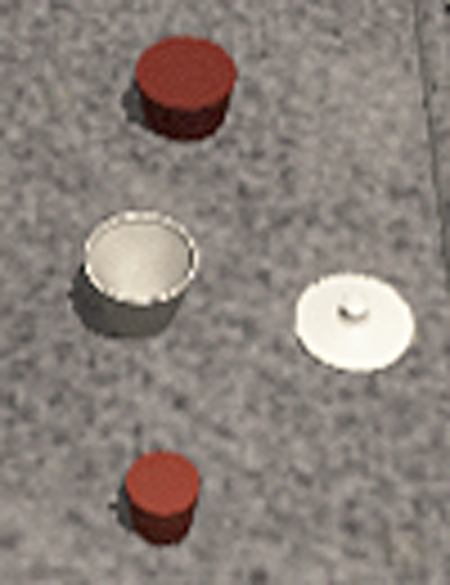

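View pics/c_d.png

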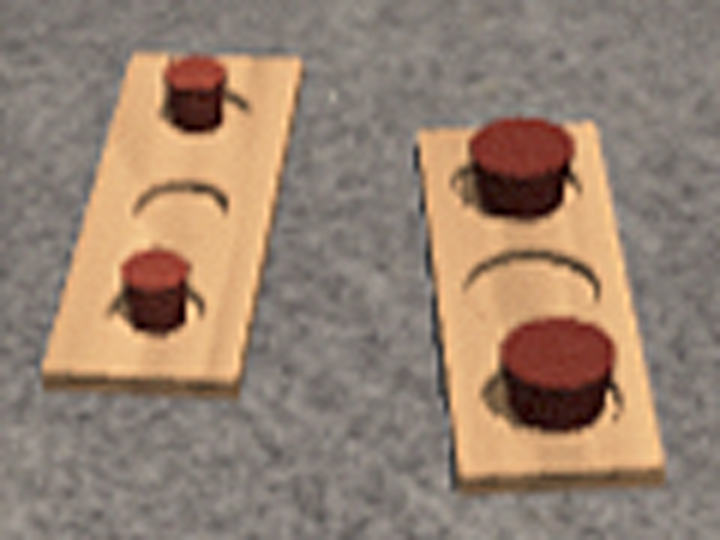

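```bash
cat >h.py <<'E'
import numpy as np
from bench import ctrl
from scipy.spatial.transform import Rotation as Rn
def ray(n,px,z):
    c=ctrl.camera_info(n);R=np.array(c["R"]);t=np.array(c["t"]);K=np.array(c["camera_matrix"])
    C=-R.T@t; d=R.T@np.linalg.solve(K,[px[0],px[1],1]); return C+d*(z-C[2])/d[2]
def crop(p,s,o): return ((p[0]+.5)/s-.5+o[0],(p[1]+.5)/s-.5+o[1])
E
python3 - <<'E'
from h import *
A=(5.5,(140,215));B=(5,(310,155));C=(4.5,(270,225));D=(6,(220,115))
f=lambda n,p,k,z: ray(n,crop(p,*k),z)[:2].round(4)
print("small",f("top",(121,117),A,.024),f("side",(163,483),C,.024))
print("large",f("top",(620,152),A,.0245),f("side",(186,74),C,.0245))
print("crucible",f("top",(351,99),A,.03), f("side",(141,258),C,.03),"lid",f("top",(343,311),A,.005))
for nm,tc,sc,w,nb,nbs in(("S",[(183,50),(664,88),(661,243),(177,207)],[(133,55),(302,60),(240,383),(43,375)],(420,147),[(279,128),(583,145)],[(196,73),(156,268)]),
 ("L",[(59,382),(547,350),(567,513),(74,548)],[(418,130),(597,124),(664,468),(458,476)],(311,448),[(175,460),(474,436)],[(521,148),(557,353)])):
    h=.027 if nm=="S" else .0275
    for n,cs,k in(("top",tc,B),("side",sc,D)):
        P=np.array([f(n,p,k,.009) for p in cs]); L=[np.linalg.norm(P[i]-P[i-1]).round(4) for i in range(4)]
        if n=="top": ya=(P[0]+P[3]-P[1]-P[2])/2
        else: ya=(P[2]+P[3]-P[0]-P[1])/2
        print(nm,n,P.mean(0).round(4),L,"yaw",np.arctan2(-ya[0],ya[1]).round(4))
    print(" well",f("top",w,B,.009)," nb",[f("top",p,B,h) for p in nb],[f("side",p,D,h) for p in nbs])
s=ctrl.get_state();print(Rn.from_rotvec(s["tool_rot"]).as_matrix().round(3))
E
```

```text
small [0.4331 0.3337] [0.4348 0.3361]
large [0.4246 0.1458] [0.4264 0.149 ]
crucible [0.4415 0.247 ] [0.443  0.2467] lid [0.3633 0.2497]
S top [ 0.5616 -0.1582] [np.float64(0.0707), np.float64(0.2138), np.float64(0.0699), np.float64(0.2121)] yaw -0.0489
S side [ 0.5632 -0.1556] [np.float64(0.2125), np.float64(0.0692), np.float64(0.2129), np.float64(0.07)] yaw -0.0444
 well [ 0.5613 -0.1575]  nb [array([ 0.5635, -0.0914]), array([ 0.5599, -0.2229])] [array([ 0.5626, -0.2211]), array([ 0.5656, -0.0908])]
L top [ 0.4284 -0.1084] [np.float64(0.0704), np.float64(0.2118), np.float64(0.0701), np.float64(0.2112)] yaw 0.0926
L side [ 0.4305 -0.1072] [np.float64(0.2121), np.float64(0.0704), np.float64(0.2118), np.float64(0.0697)] yaw 0.0909
 well [ 0.4282 -0.1076]  nb [array([ 0.4201, -0.0462]), array([ 0.4332, -0.172 ])] [array([ 0.4351, -0.1699]), array([ 0.4224, -0.0433])]
[[-0.913 -0.001  0.408]
 [-0.408  0.002 -0.913]
 [ 0.    -1.    -0.002]]
```

Emit:
play_rows --translation '[[0,0,0],[0,0,0],[0,0,0],[0,0,0],[0,0,0],[0,0,0],[0,0,0],[0,0,0],[0,0,0],[0,0,0]]' --turn '[[0,-0.115,0],[0,-0.115,0],[0,-0.115,0],[0,-0.115,0],[0,-0.115,0],[0,-0.115,0],[0,-0.115,0],[0,-0.115,0],[0,-0.115,0],[0,-0.115,0]]' --fingers '[1,1,1,1,1,1,1,1,1,1]' --grip_force 15

```text
time: 0.93
position: [0.2653, -0.593, 0.2219]
tool_rot: [-1.211, 1.206, -1.204]
ft_force: [-0.1, -0.4, 0.1]
grip_width: 0.995
```

```bash
cat >>h.py <<'E'
def go(p,rv=None):
    s=ctrl.get_state();R=Rn.from_rotvec(s["tool_rot"]).as_matrix()
    print("t",s["time"],"pos",s["position"].round(4),"grip",round(s["grip_width"],3),"F",s["ft_force"].round(1))
    print("zang",np.arctan2(R[1,2],R[0,2]).round(4),"ydown",R[:,1].round(4),"q",s["joint_positions"].round(2))
    if p is not None: print("tool shift mm",(R.T@(np.array(p)-s["position"])*1000).round(1))
E
python3 -c "
from h import *
go((0.5,-0.3,0.2))"
```

```text
t 0.9333 pos [ 0.2653 -0.593   0.2219] grip 0.995 F [-0.1 -0.4  0.1]
zang 0.0056 ydown [-5.e-04  1.e-03 -1.e+00] q [ 1.28  0.33 -0.22  1.45  0.07  1.37  1.06]
tool shift mm [-291.7   22.1  236.3]
```

Emit:
play_rows --translation '[[-29,0,25],[-29,0,25],[-29,0,25],[-29,0,25],[-29,0,25],[-29,0,25],[-29,0,25],[-29,0,25],[-29,0,25],[-29,0,25]]' --turn '[[0,0,0],[0,0,0],[0,0,0],[0,0,0],[0,0,0],[0,0,0],[0,0,0],[0,0,0],[0,0,0],[0,0,0]]' --fingers '[1,1,1,1,1,1,1,1,1,1]'

```text
time: 1.77
position: [0.5162, -0.3017, 0.2223]
tool_rot: [-1.21, 1.21, -1.209]
ft_force: [0.3, -0.1, -0.4]
grip_width: 0.999
```

Emit:
play_rows --translation '[[-32,0,-4],[-32,0,-4],[-32,0,-4],[-32,0,-4],[-32,0,-4],[-32,0,-4],[-32,0,-4],[-32,0,-4],[-32,0,-4],[-32,0,-4]]' --turn '[[0,0,0],[0,0,0],[0,0,0],[0,0,0],[0,0,0],[0,0,0],[0,0,0],[0,0,0],[0,0,0],[0,0,0]]' --fingers '[1,1,1,1,1,1,1,1,1,1]'

```text
time: 2.6
position: [0.4747, 0.0181, 0.2222]
tool_rot: [-1.21, 1.209, -1.209]
ft_force: [1.0, -0.9, -0.2]
grip_width: 0.999
```

Emit:
play_rows --translation '[[-32,0,-4],[-32,0,-4],[-32,0,-4],[-32,0,-4],[-32,0,-4],[-32,0,-4],[-32,0,-4],[-32,0,-4],[-32,0,-4],[-32,0,-4]]' --turn '[[0,0,0],[0,0,0],[0,0,0],[0,0,0],[0,0,0],[0,0,0],[0,0,0],[0,0,0],[0,0,0],[0,0,0]]' --fingers '[1,1,1,1,1,1,1,1,1,1]'

```text
time: 3.43
position: [0.4351, 0.3378, 0.2223]
tool_rot: [-1.209, 1.209, -1.21]
ft_force: [0.5, 0.5, 0.5]
grip_width: 1.001
```

```bash
python3 -c "
from h import *
go((0.434,0.335,0.008))"
```

```text
t 3.4333 pos [0.4351 0.3378 0.2223] grip 1.001 F [0.5 0.5 0.5]
zang -0.0007 ydown [ 1.e-04 -6.e-04 -1.e+00] q [ 0.18  0.23 -1.    1.67  0.2   1.35 -0.86]
tool shift mm [  2.6 214.3  -1.1]
```

Emit:
play_rows --translation '[[1,26,-1],[1,26,0],[0.5,26,0],[0,26,0],[0,26,0],[0,26,0],[0,26,0],[0,14,0],[0,12,0],[0,6,0]]' --turn '[[0,0,0],[0,0,0],[0,0,0],[0,0,0],[0,0,0],[0,0,0],[0,0,0],[0,0,0],[0,0,0],[0,0,0]]' --fingers '[1,1,1,1,1,1,1,1,1,1]'

```text
time: 4.27
position: [0.434, 0.3337, 0.0072]
tool_rot: [-1.211, 1.21, -1.209]
ft_force: [-1.0, -0.3, 0.2]
grip_width: 1.003
```

```bash
python3 - <<'E'
from h import *
import cv2
go((0.434,0.335,0.008))
t=ctrl.get_image("side")
cv2.imwrite("pics/s1.png",cv2.resize(t[225:385,240:400],None,fx=3.7,fy=3.7,interpolation=cv2.INTER_CUBIC))
E
```

```text
t 4.2667 pos [0.434  0.3337 0.0072] grip 1.003 F [-1.  -0.3  0.2]
zang 0.0 ydown [-1.5e-03 -8.0e-04 -1.0e+00] q [ 0.04  0.47 -0.88  1.9   0.43  0.98 -1.03]
tool shift mm [-1.3 -0.8  0. ]
```

View pics/s1.png

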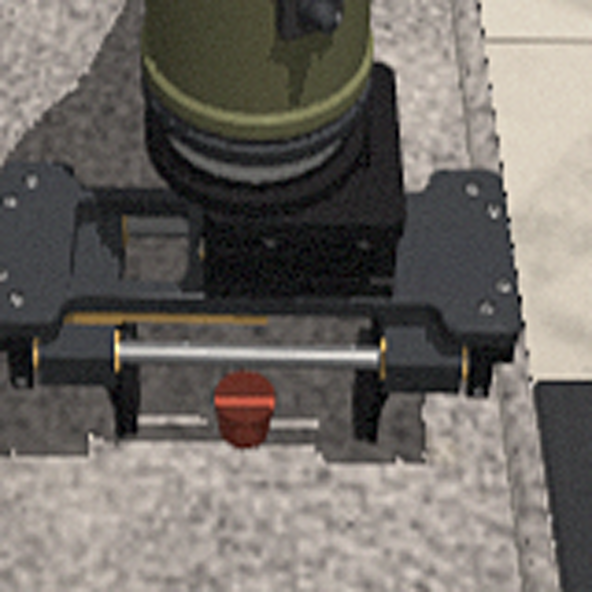

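The small stopper (245, 400 in the crop) sits midway between the fingers (about 125 and 370). Closing.

Emit:
play_rows --translation '[[-1.3,0,0],[0,0,0],[0,0,0],[0,0,0],[0,0,0],[0,0,0],[0,0,0],[0,0,0],[0,0,0],[0,0,0]]' --turn '[[0,0,0],[0,0,0],[0,0,0],[0,0,0],[0,0,0],[0,0,0],[0,0,0],[0,0,0],[0,0,0],[0,0,0]]' --fingers '[0.5,0,-0.3,-0.6,-0.8,-1,-1,-1,-1,-1]' --grip_force 12

```text
time: 5.15
position: [0.4344, 0.3354, 0.0084]
tool_rot: [-1.209, 1.209, -1.209]
ft_force: [-0.4, 0.6, 0.1]
grip_width: 0.326
```

Emit:
play_rows --translation '[[0,0,0],[0,0,0],[0,0,0],[0,-3,0],[0,-8,0],[0,-15,0],[0,-20,0],[0,-24,0],[0,-20,0],[0,-10,0]]' --turn '[[0,0,0],[0,0,0],[0,0,0],[0,0,0],[0,0,0],[0,0,0],[0,0,0],[0,0,0],[0,0,0],[0,0,0]]' --fingers '[-1,-1,-1,-1,-1,-1,-1,-1,-1,-1]'

```text
time: 5.98
position: [0.4357, 0.337, 0.1125]
tool_rot: [-1.204, 1.207, -1.209]
ft_force: [-0.8, 0.9, 0.8]
grip_width: 0.263
```

```bash
python3 - <<'E'
from h import *
import cv2
go((0.562,-0.157,0.11))
t=ctrl.get_image("side")
cv2.imwrite("pics/s2.png",cv2.resize(t[205:385,240:400],None,fx=3.3,fy=3.3,interpolation=cv2.INTER_CUBIC))
E
```

```text
t 5.9833 pos [0.4357 0.337  0.1125] grip 0.263 F [-0.8  0.9  0.8]
zang 0.0004 ydown [ 0.0045  0.0024 -1.    ] q [ 0.13  0.33 -0.97  1.81  0.3   1.15 -0.94]
tool shift mm [494.1   1.9 126.1]
```

View pics/s2.png

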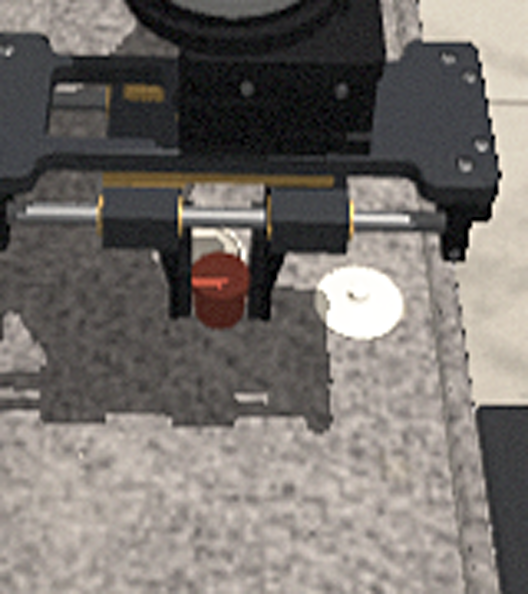

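```bash
python3 - <<'E'
from h import *
for z in(.12,.126,.1285): print(ray("side",crop((221,276),3.3,(240,205)),z).round(4))
E
```

```text
[0.4355 0.3318 0.12  ]
[0.4356 0.3367 0.126 ]
[0.4356 0.3387 0.1285]
```

Emit:
play_rows --translation '[[10,-4,2],[20,-4,5],[27,0,7],[27,0,7],[27,0,7],[27,0,7],[27,0,7],[27,0,7],[27,0,7],[27,0,7]]' --turn '[[0,0,0],[0,0,0],[0,0,0],[0,0,0],[0,0,0],[0,0,0],[0,0,0],[0,0,0],[0,0,0],[0,0,0]]' --fingers '[-1,-1,-1,-1,-1,-1,-1,-1,-1,-1]'

```text
time: 6.87
position: [0.4973, 0.0879, 0.1162]
tool_rot: [-1.21, 1.209, -1.209]
ft_force: [0.3, -0.4, -1.0]
grip_width: 0.267
```

Emit:
play_rows --translation '[[27,0,7],[27,0,7],[27,0,7],[27,0,7],[27,0,7],[27,0,7],[27,0,7],[27,0,7],[20,0,5],[10,0,2]]' --turn '[[0,0,0],[0,0,0],[0,0,0],[0,0,0],[0,0,0],[0,0,0],[0,0,0],[0,0,0],[0,0,0],[0,0,0]]' --fingers '[-1,-1,-1,-1,-1,-1,-1,-1,-1,-1]'

```text
time: 7.7
position: [0.5602, -0.1603, 0.1158]
tool_rot: [-1.208, 1.212, -1.212]
ft_force: [-0.3, -0.3, 0.1]
grip_width: 0.267
```

```bash
python3 - <<'E'
from h import *
go((0.562,-0.157,0.030))
E
```

```text
t 7.7 pos [ 0.5602 -0.1603  0.1158] grip 0.267 F [-0.3 -0.3  0.1]
zang -0.0042 ydown [-8.e-04 -8.e-04 -1.e+00] q [ 0.83  0.33 -0.71  1.73  0.24  1.16  0.05]
tool shift mm [-3.4 85.8  1.8]
```

Descend to about 30 mm, then look before setting down.

Emit:
play_rows --translation '[[-1,4,1],[-1,10,1],[-1.4,14,0],[0,14,0],[0,14,0],[0,14,0],[0,10,0],[0,4,0],[0,2,0],[0,0,0]]' --turn '[[0,0,0],[0,0,0],[0,0,0],[0,0,0],[0,0,0],[0,0,0],[0,0,0],[0,0,0],[0,0,0],[0,0,0]]' --fingers '[-1,-1,-1,-1,-1,-1,-1,-1,-1,-1]'

```text
time: 8.53
position: [0.5625, -0.153, 0.0302]
tool_rot: [-1.209, 1.209, -1.209]
ft_force: [0.7, -0.8, 0.5]
grip_width: 0.267
```

```bash
python3 - <<'E'
from h import *
import cv2
go((0.562,-0.157,0.012))
t=ctrl.get_image("side")
cv2.imwrite("pics/s3.png",cv2.resize(t[80:220,200:345],None,fx=4.2,fy=4.2,interpolation=cv2.INTER_CUBIC))
E
```

```text
t 8.5333 pos [ 0.5625 -0.153   0.0302] grip 0.267 F [ 0.7 -0.8  0.5]
zang 0.0001 ydown [-3.e-04  2.e-04 -1.e+00] q [ 0.78  0.44 -0.67  1.8   0.31  1.01 -0.02]
tool shift mm [ 4.  18.2 -0.5]
```

View pics/s3.png

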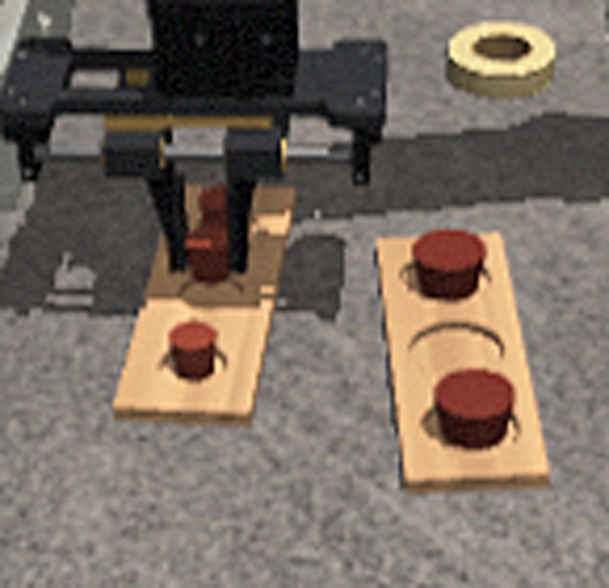

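The stopper hangs upright just above the middle well (far arc near (212, 283) in the crop). It needs 4 mm along −y, then down.

Emit:
play_rows --translation '[[2,0,0],[2,0,0],[0,0,0],[0,4,0],[0,5,0],[0,4,0],[0,3,0],[0,2,0],[0,0,0],[0,0,0]]' --turn '[[0,0,0],[0,0,0],[0,0,0],[0,0,0],[0,0,0],[0,0,0],[0,0,0],[0,0,0],[0,0,0],[0,0,0]]' --fingers '[-1,-1,-1,-1,-1,-1,-1,-1,-1,-1]'

```text
time: 9.42
position: [0.5624, -0.157, 0.0123]
tool_rot: [-1.209, 1.209, -1.209]
ft_force: [-0.0, -0.2, -0.3]
grip_width: 0.264
```

```bash
python3 - <<'E'
from h import *
import cv2
go((0.562,-0.157,0.012))
t=ctrl.get_image("side")
cv2.imwrite("pics/s4.png",cv2.resize(t[90:190,210:310],None,fx=6,fy=6,interpolation=cv2.INTER_CUBIC))
E
```

```text
t 9.4167 pos [ 0.5624 -0.157   0.0123] grip 0.264 F [-0.  -0.2 -0.3]
zang 0.0002 ydown [-3.e-04  2.e-04 -1.e+00] q [ 0.78  0.46 -0.66  1.81  0.33  0.98 -0.02]
tool shift mm [ 0.   0.3 -0.4]
```

View pics/s4.png

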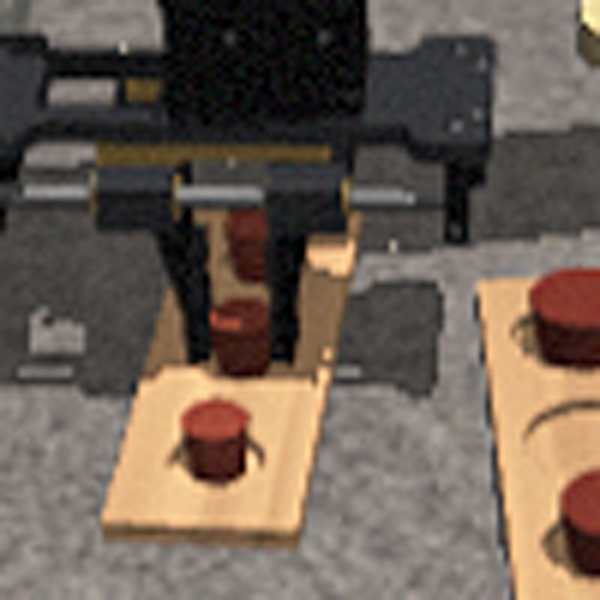

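Emit:
play_rows --translation '[[0,0.5,0],[0,0.5,0],[0,0,0],[0,0,0],[0,0,0],[0,0,0],[0,0,0],[0,0,0],[0,0,0],[0,0,0]]' --turn '[[0,0,0],[0,0,0],[0,0,0],[0,0,0],[0,0,0],[0,0,0],[0,0,0],[0,0,0],[0,0,0],[0,0,0]]' --fingers '[-1,-1,-1,-0.45,-0.4,-0.3,-0.2,-0.1,0,0.1]'

```text
time: 10.3
position: [0.5625, -0.1571, 0.0116]
tool_rot: [-1.209, 1.209, -1.209]
ft_force: [0.5, 0.7, 0.6]
grip_width: 0.497
```

Emit:
play_rows --translation '[[0,0,0],[0,0,0],[0,-4,0],[0,-10,0],[0,-16,0],[0,-20,0],[0,-20,0],[0,-20,0],[0,-14,0],[0,-6,0]]' --turn '[[0,0,0],[0,0,0],[0,0,0],[0,0,0],[0,0,0],[0,0,0],[0,0,0],[0,0,0],[0,0,0],[0,0,0]]' --fingers '[0.3,0.5,0.5,0.5,0.5,0.5,0.5,0.7,1,1]'

```text
time: 11.13
position: [0.564, -0.1573, 0.1247]
tool_rot: [-1.208, 1.205, -1.212]
ft_force: [0.9, 0.5, 0.8]
grip_width: 0.896
```

```bash
python3 - <<'E'
from h import *
import cv2
go((0.425,0.1475,0.12))
t=ctrl.get_image("side")
cv2.imwrite("pics/s5.png",cv2.resize(t[80:220,200:345],None,fx=4.2,fy=4.2,interpolation=cv2.INTER_CUBIC))
E
```

```text
t 11.1333 pos [ 0.564  -0.1573  0.1247] grip 0.896 F [0.9 0.5 0.8]
zang 0.0001 ydown [ 0.004  -0.0018 -1.    ] q [ 0.83  0.33 -0.71  1.72  0.23  1.17  0.05]
tool shift mm [-304.9    3.6 -139. ]
```

View pics/s5.png

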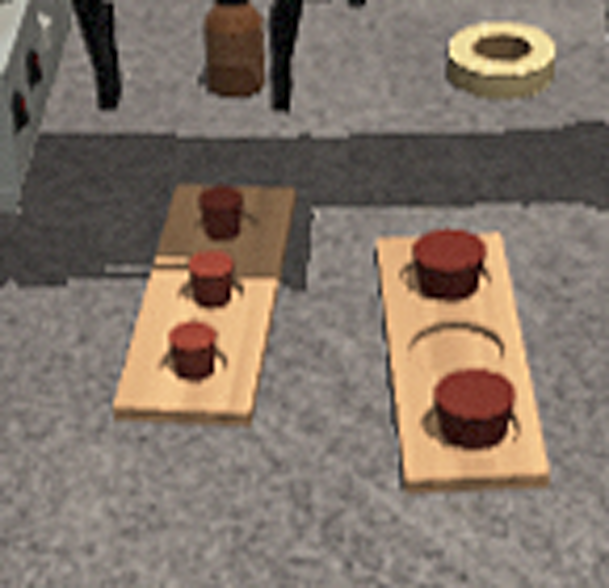

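The small stopper stands upright in its well (about (212, 278) in the crop), like its neighbours. Now the large one.

Emit:
play_rows --translation '[[-20,0,-9],[-34,0,-15],[-34,0,-15],[-34,0,-15],[-34,0,-15],[-34,0,-15],[-34,0,-15],[-34,0,-15],[-32,0,-15],[-15,0,-9]]' --turn '[[0,0,0],[0,0,0],[0,0,0],[0,0,0],[0,0,0],[0,0,0],[0,0,0],[0,0,0],[0,0,0],[0,0,0]]' --fingers '[1,1,1,1,1,1,1,1,1,1]'

```text
time: 12.02
position: [0.4218, 0.1519, 0.1209]
tool_rot: [-1.212, 1.207, -1.205]
ft_force: [0.6, 0.4, -0.5]
grip_width: 1.002
```

```bash
python3 - <<'E'
from h import *
go((0.4255,0.1475,0.008))
E
```

```text
t 12.0167 pos [0.4218 0.1519 0.1209] grip 1.002 F [ 0.6  0.4 -0.5]
zang 0.005 ydown [-1.3e-03  4.0e-04 -1.0e+00] q [ 0.59  0.01 -0.98  2.03  0.    1.11 -0.39]
tool shift mm [  4.5 112.9   3.8]
```

Emit:
play_rows --translation '[[0,5,0],[0,15,0],[0,20,0],[0,20,0],[0,15,0],[0,5,0],[0,0,0],[0,0,0],[0,0,0],[0,0,0]]' --turn '[[0,0,0],[0,0,0],[0,0,0],[0,0,0],[0,0,0],[0,0,0],[0,0,0],[0,0,0],[0,0,0],[0,0,0]]' --fingers '[1,1,1,1,1,1,1,1,1,1]'

```text
time: 12.85
position: [0.4254, 0.1479, 0.0424]
tool_rot: [-1.208, 1.208, -1.21]
ft_force: [1.0, 0.7, 0.2]
grip_width: 1.006
```

```bash
python3 - <<'E'
from h import *
import cv2
go((0.4255,0.1475,0.008))
t=ctrl.get_image("side")
cv2.imwrite("pics/s6.png",cv2.resize(t[165:325,220:380],None,fx=3.7,fy=3.7,interpolation=cv2.INTER_CUBIC))
E
```

```text
t 12.85 pos [0.4254 0.1479 0.0424] grip 1.006 F [1.  0.7 0.2]
zang -0.0003 ydown [ 1.8e-03 -2.0e-04 -1.0e+00] q [ 0.53  0.17 -0.97  2.1   0.17  0.95 -0.53]
tool shift mm [ 0.4 34.4  0.1]
```

View pics/s6.png

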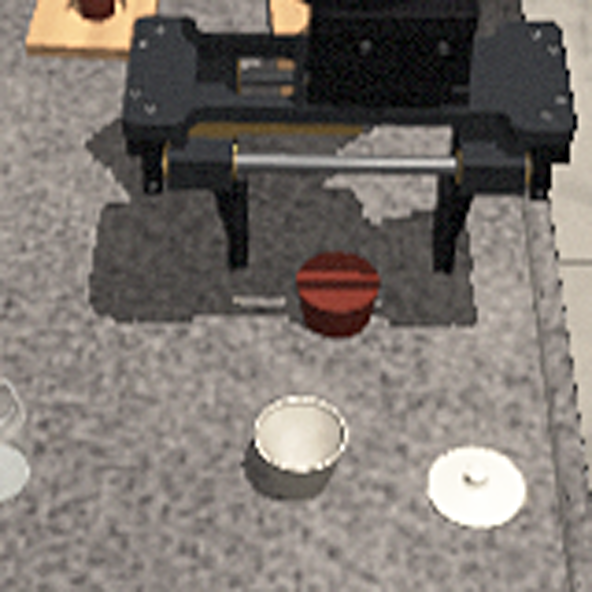

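The large stopper (338, 283) lies between the open fingers (238 and 442). Going down and gripping.

Emit:
play_rows --translation '[[0,4,0],[0,8,0],[0,10,0],[0,8,0],[0,4,0],[0,0,0],[0,0,0],[0,0,0],[0,0,0],[0,0,0]]' --turn '[[0,0,0],[0,0,0],[0,0,0],[0,0,0],[0,0,0],[0,0,0],[0,0,0],[0,0,0],[0,0,0],[0,0,0]]' --fingers '[1,1,1,1,1,1,0.6,0.3,0.1,0]'

```text
time: 13.73
position: [0.4248, 0.1479, 0.0078]
tool_rot: [-1.209, 1.209, -1.21]
ft_force: [0.1, -0.1, -0.6]
grip_width: 0.784
```

Emit:
play_rows --translation '[[0,0,0],[0,0,0],[0,0,0],[0,0,0],[0,0,0],[0,0,0],[0,0,0],[0,0,0],[0,0,0],[0,0,0]]' --turn '[[0,0,0],[0,0,0],[0,0,0],[0,0,0],[0,0,0],[0,0,0],[0,0,0],[0,0,0],[0,0,0],[0,0,0]]' --fingers '[-0.2,-0.5,-1,-1,-1,-1,-1,-1,-1,-1]' --grip_force 15

```text
time: 14.57
position: [0.4246, 0.1478, 0.0076]
tool_rot: [-1.209, 1.209, -1.209]
ft_force: [0.2, -1.2, 0.9]
grip_width: 0.443
```

Emit:
play_rows --translation '[[0,-3,0],[0,-8,0],[0,-15,0],[0,-20,0],[0,-20,0],[0,-15,0],[0,-8,0],[0,-3,0],[0,0,0],[0,0,0]]' --turn '[[0,0,0],[0,0,0],[0,0,0],[0,0,0],[0,0,0],[0,0,0],[0,0,0],[0,0,0],[0,0,0],[0,0,0]]' --fingers '[-1,-1,-1,-1,-1,-1,-1,-1,-1,-1]'

```text
time: 15.4
position: [0.424, 0.1476, 0.0989]
tool_rot: [-1.21, 1.21, -1.209]
ft_force: [-0.3, -0.7, -0.6]
grip_width: 0.448
```

```bash
python3 - <<'E'
from h import *
import cv2
go((0.4295,-0.108,0.1))
t=ctrl.get_image("side")
cv2.imwrite("pics/s7.png",cv2.resize(t[145:305,220:380],None,fx=3.7,fy=3.7,interpolation=cv2.INTER_CUBIC))
E
```

```text
t 15.4 pos [0.424  0.1476 0.0989] grip 0.448 F [-0.3 -0.7 -0.6]
zang -0.0001 ydown [-9.e-04 -4.e-04 -1.e+00] q [ 0.6   0.05 -1.    2.05  0.05  1.07 -0.42]
tool shift mm [255.6  -0.9   5.5]
```

View pics/s7.png

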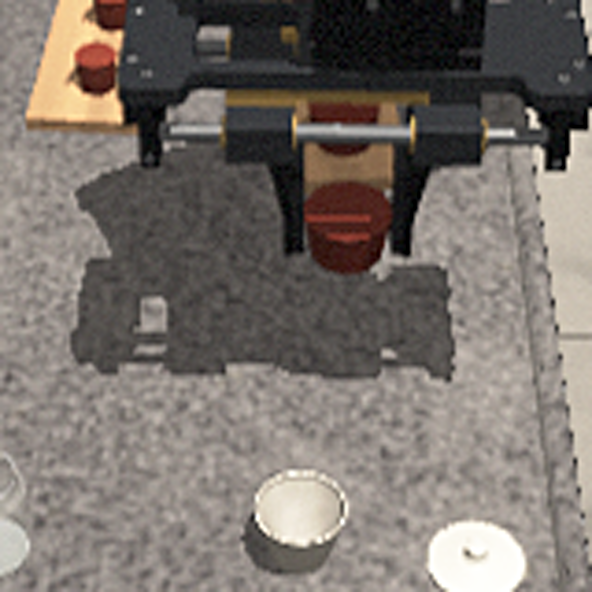

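```bash
python3 - <<'E'
from h import *
for z in(.11,.1155): print(ray("side",crop((348,213),3.7,(220,145)),z).round(4))
E
```

```text
[0.4239 0.1427 0.11  ]
[0.4241 0.149  0.1155]
```

Emit:
play_rows --translation '[[5,0,8],[10,0,12],[18,0,10],[20,0,6],[20,0,2],[20,0,0],[20,0,0],[10,0,0],[5,0,0],[0,0,0]]' --turn '[[0,0,0],[0,0,0],[0,0,0],[0,0,0],[0,0,0],[0,0,0],[0,0,0],[0,0,0],[0,0,0],[0,0,0]]' --fingers '[-1,-1,-1,-1,-1,-1,-1,-1,-1,-1]'

```text
time: 16.28
position: [0.4625, 0.019, 0.0991]
tool_rot: [-1.209, 1.211, -1.21]
ft_force: [0.1, 1.0, -1.3]
grip_width: 0.445
```

Emit:
play_rows --translation '[[8,0,0],[16,0,0],[20,0,-2],[20,0,-5],[20,0,-7],[20,0,-8],[14,0,-6],[8,0,-4],[2,0,0],[0,0,0]]' --turn '[[0,0,0],[0,0,0],[0,0,0],[0,0,0],[0,0,0],[0,0,0],[0,0,0],[0,0,0],[0,0,0],[0,0,0]]' --fingers '[-1,-1,-1,-1,-1,-1,-1,-1,-1,-1]'

```text
time: 17.12
position: [0.4308, -0.1078, 0.0996]
tool_rot: [-1.209, 1.209, -1.209]
ft_force: [0.0, 0.4, -0.0]
grip_width: 0.444
```

```bash
python3 - <<'E'
from h import *
go((0.4295,-0.108,0.011))
E
```

```text
t 17.1167 pos [ 0.4308 -0.1078  0.0996] grip 0.444 F [ 0.   0.4 -0. ]
zang 0.0002 ydown [ 4.e-04  1.e-04 -1.e+00] q [ 0.94  0.02 -0.75  2.07  0.01  1.06  0.18]
tool shift mm [ 0.2 88.6 -1.3]
```

Emit:
play_rows --translation '[[0,4,-1],[0,10,0],[0,14,0],[0,14,0],[0,14,0],[0,8,0],[0,4,0],[0,2,0],[0,0,0],[0,0,0]]' --turn '[[0,0,0],[0,0,0],[0,0,0],[0,0,0],[0,0,0],[0,0,0],[0,0,0],[0,0,0],[0,0,0],[0,0,0]]' --fingers '[-1,-1,-1,-1,-1,-1,-1,-1,-1,-1]'

```text
time: 17.95
position: [0.43, -0.108, 0.0299]
tool_rot: [-1.209, 1.208, -1.209]
ft_force: [0.4, -1.2, -1.3]
grip_width: 0.444
```

```bash
python3 - <<'E'
from h import *
import cv2
go((0.4295,-0.108,0.0115))
t=ctrl.get_image("side")
cv2.imwrite("pics/s8.png",cv2.resize(t[90:210,230:350],None,fx=5,fy=5,interpolation=cv2.INTER_CUBIC))
E
```

```text
t 17.95 pos [ 0.43   -0.108   0.0299] grip 0.444 F [ 0.4 -1.2 -1.3]
zang 0.0003 ydown [ 7.e-04 -2.e-04 -1.e+00] q [ 0.91  0.14 -0.75  2.13  0.12  0.91  0.09]
tool shift mm [-0.  18.4 -0.5]
```

View pics/s8.png

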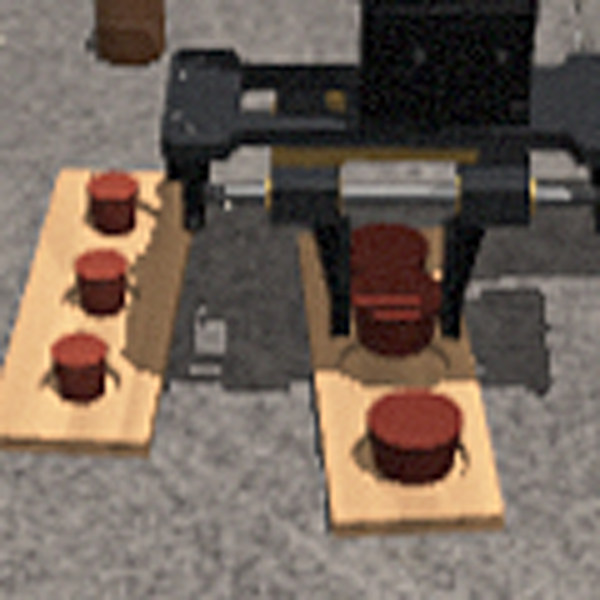

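The large stopper hangs over the middle well (rim visible either side, x 345–450), clear of the small row. Setting down.

Emit:
play_rows --translation '[[0,3,0],[0,5,0],[0,4,0],[0,3,0],[0,2,0],[0,1,0],[0,0.5,0],[0,0,0],[0,0,0],[0,0,0]]' --turn '[[0,0,0],[0,0,0],[0,0,0],[0,0,0],[0,0,0],[0,0,0],[0,0,0],[0,0,0],[0,0,0],[0,0,0]]' --fingers '[-1,-1,-1,-1,-1,-1,-1,-1,-1,-1]'

```text
time: 18.83
position: [0.4296, -0.1082, 0.0112]
tool_rot: [-1.209, 1.209, -1.209]
ft_force: [-0.3, 0.4, -0.8]
grip_width: 0.442
```

```bash
python3 - <<'E'
from h import *
import cv2
go((0.4295,-0.108,0.0115))
t=ctrl.get_image("side")
cv2.imwrite("pics/s9.png",cv2.resize(t[110:210,260:350],None,fx=6,fy=6,interpolation=cv2.INTER_CUBIC))
E
```

```text
t 18.8333 pos [ 0.4296 -0.1082  0.0112] grip 0.442 F [-0.3  0.4 -0.8]
zang -0.0 ydown [ 3.e-04 -2.e-04 -1.e+00] q [ 0.89  0.17 -0.74  2.14  0.15  0.87  0.06]
tool shift mm [-0.2 -0.3 -0.1]
```

View pics/s9.png

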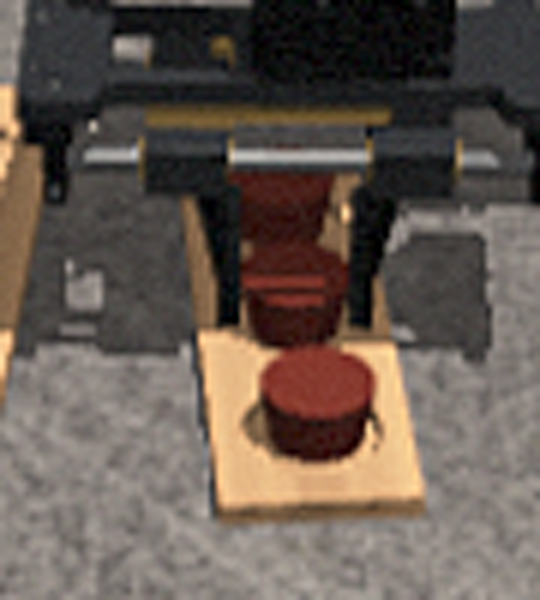

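It is in the well between its neighbours, upright. Releasing slowly and rising.

Emit:
play_rows --translation '[[0,0,0],[0,0,0],[0,0,0],[0,0,0],[0,0,0],[0,0,0],[0,0,0],[0,0,0],[0,0,0],[0,0,0]]' --turn '[[0,0,0],[0,0,0],[0,0,0],[0,0,0],[0,0,0],[0,0,0],[0,0,0],[0,0,0],[0,0,0],[0,0,0]]' --fingers '[-0.1,-0.05,0,0.1,0.2,0.3,0.4,0.5,0.6,0.6]'

```text
time: 19.72
position: [0.4295, -0.1082, 0.011]
tool_rot: [-1.209, 1.209, -1.209]
ft_force: [0.5, 0.5, 0.1]
grip_width: 0.776
```

Emit:
play_rows --translation '[[0,0,0],[0,-3,0],[0,-8,0],[0,-16,0],[0,-20,0],[0,-24,0],[0,-24,0],[0,-20,0],[0,-12,0],[0,-4,0]]' --turn '[[0,0,0],[0,0,0],[0,0,0],[0,0,0],[0,0,0],[0,0,0],[0,0,0],[0,0,0],[0,0,0],[0,0,0]]' --fingers '[0.7,0.7,0.7,0.7,0.7,0.7,0.7,0.7,0.7,0.7]'

```text
time: 20.55
position: [0.4311, -0.1085, 0.1449]
tool_rot: [-1.208, 1.205, -1.213]
ft_force: [1.0, 0.2, 0.1]
grip_width: 0.848
```

Emit:
play_rows --translation '[[-5,0,5],[-12,0,5],[-20,0,5],[-25,0,0],[-25,0,0],[-25,0,0],[-20,0,0],[-12,0,0],[-5,0,0],[0,0,0]]' --turn '[[0,0,0],[0,0,0],[0,0,0],[0,0,0],[0,0,0],[0,0,0],[0,0,0],[0,0,0],[0,0,0],[0,0,0]]' --fingers '[0.7,0.7,0.7,0.7,0.7,0.7,0.7,0.7,0.7,0.7]'

```text
time: 21.38
position: [0.444, 0.0424, 0.1413]
tool_rot: [-1.211, 1.208, -1.206]
ft_force: [0.2, -0.1, -0.1]
grip_width: 0.851
```

```bash
python3 - <<'E'
from h import *
import cv2
go(None)
t=ctrl.get_image("side");p=ctrl.get_image("top")
cv2.imwrite("pics/s10.png",t)
cv2.imwrite("pics/t10.png",cv2.resize(p[155:275,310:455],None,fx=5,fy=5,interpolation=cv2.INTER_CUBIC))
E
```

```text
t 21.3833 pos [0.444  0.0424 0.1413] grip 0.851 F [ 0.2 -0.1 -0.1]
zang 0.0029 ydown [-1.2e-03  7.0e-04 -1.0e+00] q [ 0.8  -0.04 -0.93  2.01 -0.03  1.16 -0.11]
```

View pics/s10.png

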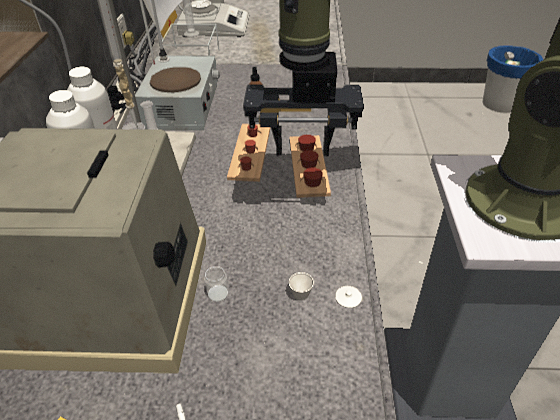

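View pics/t10.png

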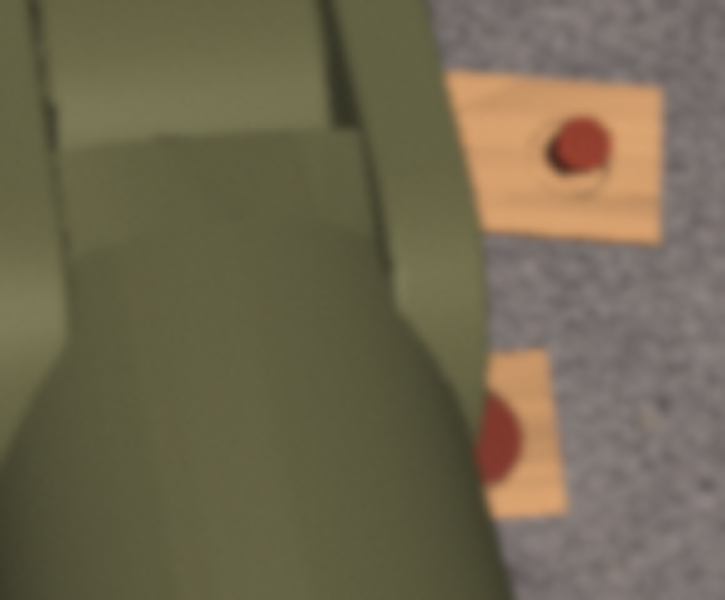

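The side view shows three stoppers in each row; the arm hides the top view. I'll move it aside for a clear check.

Emit:
play_rows --translation '[[-8,-5,0],[-18,-5,0],[-28,-5,0],[-32,-5,0],[-32,0,0],[-32,0,0],[-28,0,0],[-20,0,0],[-10,0,0],[-2,0,0]]' --turn '[[0,0,0],[0,0,0],[0,0,0],[0,0,0],[0,0,0],[0,0,0],[0,0,0],[0,0,0],[0,0,0],[0,0,0]]' --fingers '[0.7,0.7,0.7,0.7,0.7,0.7,0.7,0.7,0.7,0.7]'

```text
time: 22.32
position: [0.444, 0.2533, 0.1623]
tool_rot: [-1.209, 1.209, -1.205]
ft_force: [0.1, -0.8, 0.5]
grip_width: 0.85
```

```bash
python3 - <<'E'
from h import *
import cv2
go(None)
t=ctrl.get_image("side");p=ctrl.get_image("top")
a=cv2.resize(t[115:205,220:340],(400,300),interpolation=cv2.INTER_CUBIC)
b=cv2.resize(p[155:275,310:455],(400,331),interpolation=cv2.INTER_CUBIC)[:300]
cv2.imwrite("pics/f.png",cv2.hconcat([a,b]))
E
```

```text
t 22.3167 pos [0.444  0.2533 0.1623] grip 0.85 F [ 0.1 -0.8  0.5]
zang 0.0025 ydown [-7.0e-04  2.2e-03 -1.0e+00] q [ 0.47  0.2  -1.13  1.84  0.19  1.22 -0.71]
```

View pics/f.png

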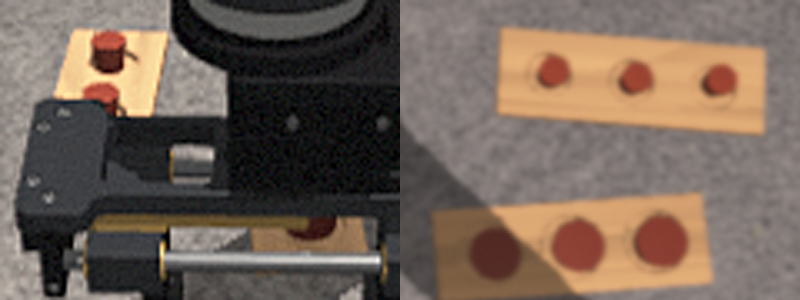

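The top view shows all three small and all three large stoppers standing in their wells, with the middle ones at (636, 77) and (578, 245). The robot touches nothing. Handing in.

```bash
python3 -c "
from h import *
print(ctrl.close_job())"
```

```text
the job is handed in; nothing more can be done
None
```

Both stoppers are in the empty middle wells of their own rows: the small one in the small row, then the large one in the large row. I handed the job in at about 22.4 s of the 51 s allowed.

- **Final checks:** The last top view shows three stoppers in line in each row. Side views taken after each release show both placed stoppers upright like their neighbours. The gripper was open and about 0.16 m up, well clear of everything, and every force reading between moves was under about 2 N.
- **Disagreements:** The two cameras differed by 1–3 mm in their position measurements, so I used averages. Just after quick moves the arm read about 4 mm off where it settled, so I re-checked the position before each set-down. In the very last side view the arm hid part of the rows, so that check rests on the top view and the earlier side views.

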